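# Load the bottle roller stands

### The job

Two brown sample bottles, one thin and one thick, lie in white cradles. Take each one to the roller stand whose pair of shafts fits its thickness (thin on the close-set shafts, thick on the wide-set ones) and lay it gently, without dropping it, along the middle of both shafts, so that it lies still and no shaft is turned more than about an eighth of a turn at any time. Leave both bottles lying there, and leave the bowl, beaker and tub where they are.

Things in the scene. Friction and masses are not known exactly. Their poses are not given: they have to be found in the camera images.
- bottle_thin: the thinner of two look-alike brown glass bottles with orange caps, lying down: body 28 mm in diameter, 90 mm long, cap end at x = +66 mm, 60 to 130 g. Origin: on the axis, middle of the body, near the balance point. x points along it to the cap; y and z turn as it rolls. Starts with its axis 36 mm above the bench in a cradle.
- bottle_thick: the thicker of two look-alike brown glass bottles with orange caps, lying down: body 44 mm in diameter, 90 mm long, cap end at x = +66 mm, 130 to 270 g. Origin: on the axis, middle of the body, near the balance point. x points along it to the cap; y and z turn as it rolls. Starts with its axis 47 mm above the bench in a cradle.
- stand_narrow: fixed roller stand, 160 mm (x) by 78 mm (y). Two free shafts along x at y = +-17 mm, axes 45 mm up, 10 mm thick, each with two rubber tyres 22 mm in diameter at |x| = 26 to 38 mm; fingers have room between these. End plates at x = +-74 mm, 56 mm high. Origin: centre of underside, on the bench. The thin bottle rests on it with its axis 63.3 mm above the bench, over y = 0.
- stand_wide: fixed roller stand, 160 mm (x) by 98 mm (y). Two free shafts along x at y = +-27 mm, axes 45 mm up, 10 mm thick, each with two rubber tyres 22 mm in diameter at |x| = 26 to 38 mm; fingers have room between these. End plates at x = +-74 mm, 56 mm high. Origin: centre of underside, on the bench. The thick bottle rests on it with its axis 64 mm up, over y = 0; the thin one falls through.
- cradle_a: one of two identical fixed white cradles, foot 110 x 60 x 6 mm, with two V-notched ribs (10 mm wide, at x = -36 and +36 mm, up to 35 mm high, 46 mm over all in y) carrying the thin bottle along its x. Between the ribs there is 62 mm of free room for fingers. Origin: centre of the underside.
- cradle_b: one of two identical fixed white cradles, foot 110 x 60 x 6 mm, with two V-notched ribs (10 mm wide, at x = -36 and +36 mm, up to 35 mm high, 46 mm over all in y) carrying the thick bottle along its x. Between the ribs there is 62 mm of free room for fingers. Origin: centre of the underside.
- bowl: a bystander: steel bowl, 120 mm across, 50 mm high; origin at the centre of its underside. Leave it alone.
- beaker: a bystander: glass beaker, 66 mm across, 85 mm high; origin at the centre of its underside. Leave it alone.
- tub: a bystander: white plastic tub, 90 mm across, 100 mm high; origin at the centre of its underside. Leave it alone.
- stand_narrow_left (a joint): angle (rad) of the left (stand's +y) shaft of the narrow roller stand about the stand's x; 0 at the start. It turns almost freely and coasts once set turning; nothing brakes it.
- stand_narrow_right (a joint): angle (rad) of the right (stand's -y) shaft of the narrow roller stand about the stand's x; 0 at the start. It turns almost freely and coasts once set turning; nothing brakes it.
- stand_wide_left (a joint): angle (rad) of the left (stand's +y) shaft of the wide roller stand about the stand's x; 0 at the start. It turns almost freely and coasts once set turning; nothing brakes it.
- stand_wide_right (a joint): angle (rad) of the right (stand's -y) shaft of the wide roller stand about the stand's x; 0 at the start. It turns almost freely and coasts once set turning; nothing brakes it.
There are look-alikes about, which are no part of the job. What is shaped like the bottle_thin but black, green or purple is not meant.

How it is judged:
At the end, for the whole second after the job is handed in: Thin bottle on the narrow stand, thick one on the wide stand, at rest on all four tyres: middle within 14 mm of the stand's middle along the shafts, 4 mm across and 4 mm of its resting height, axis within 0.12 rad of the shafts (cap either way), slower than 0.02 m/s and 0.5 rad/s (x of bottle_thin in the frame of stand_narrow between -0.014 and 0.014 m and y of bottle_thin in the frame of stand_narrow between -0.004 and 0.004 m and z of bottle_thin in the frame of stand_narrow between 0.0593 and 0.0673 m and angle between the x axis of bottle_thin and the x axis of stand_narrow, either way round below 0.12 rad and linear speed of each of bottle_thin, bottle_thick below 0.02 m/s and angular speed of each of bottle_thin, bottle_thick below 0.5 rad/s and x of bottle_thick in the frame of stand_wide between -0.014 and 0.014 m and y of bottle_thick in the frame of stand_wide between -0.004 and 0.004 m and z of bottle_thick in the frame of stand_wide between 0.06 and 0.068 m and angle between the x axis of bottle_thick and the x axis of stand_wide, either way round below 0.12 rad); the robot touches nothing.
It fails at once if a shaft of a roller stand is turned by more than 0.8 rad from its start (value of joint any of stand_narrow_left, stand_narrow_right, stand_wide_left, stand_wide_right above 0.8 rad or value of joint any of stand_narrow_left, stand_narrow_right, stand_wide_left, stand_wide_right below -0.8 rad).
It fails at once if a bottle is banged or pressed on a roller stand with more than 30 N (contact force between any of bottle_thin, bottle_thick and stand_narrow above 30 N or contact force between any of bottle_thin, bottle_thick and stand_wide above 30 N).
It fails at once if a bottle is dropped onto its stand, or reaches it faster than 0.3 m/s ((horizontal distance between bottle_thin and stand_narrow below 0.04 m and z of bottle_thin in the frame of stand_narrow below 0.072 m and linear speed of bottle_thin above 0.3 m/s) or (horizontal distance between bottle_thick and stand_wide below 0.04 m and z of bottle_thick in the frame of stand_wide below 0.072 m and linear speed of bottle_thick above 0.3 m/s)).
It fails at once if the bowl, beaker or tub is shifted by more than 30 mm (distance of any of bowl, beaker, tub from where it was at the start of the episode above 0.03 m).
It also fails if it takes over 64 s, if anything falls off the work surface, if the arm or the gripper's body presses on something with over 40 N, if the wrist force passes 120 N, or if a joint passes its speed limit or range.

### The arm

A 6-joint arm with a two-finger parallel gripper is mounted at the origin on the work surface. World frame = base frame: x ahead of the robot, y to its left, z up, the work surface at z = 0. Lengths are in m, angles in rad, forces in N, time in s.
With the tool pointing down it reaches from about 0.25 to 0.725 m from the base axis. Payload 4 kg.
Tool frame: the origin (TCP) lies at the very end of the fingers, on their centre line; the grasp point (between the pads) lies 19 mm behind it; z points along the fingers, y is the line along which they close (so a half turn about z gives the same grasp; the last joint's range is limited). The gripper opens to 85 mm and grips with 20 to 120 N. Pads are 22 mm wide; open, the fingers measure 114 mm over their backs; the gripper's body (76 mm by 85 mm) begins 54 mm behind the grasp point. The pads swing forward as they close: fully open they stand 13 mm farther back than shut.
Start: joints at [-1.317, 0.241, 0.005, 1.335, 0, 1.571], TCP at [0.126, -0.484, 0.193] pointing down, gripper open.
Joint ranges: [-2.72, 2.72], [-1.05, 1.87], [-1.09, 1.28], [-1.99, 2.15], [-1.42, 1.44], [-3.14, 3.14]. Speed limits (rad/s): [2.79, 2.79, 3.14, 3.14, 3.14, 3.14].

### API

Orientations are given as a unit quaternion [x, y, z, w].
In Python, from workcell import bot, vision, workorder gives the robot as it stands.
- The arm moves only by the shell command python3 -m creep 'ROWS' [OPENING]. ROWS is JSON, a list of rows, each a list of 2 entries, a list of its own where there are three numbers: the shift along the tool's x, y, z in mm, then the turn, a rotation vector about the tool's x, y, z in rad. In form: [[[dx, dy, dz], [wx, wy, wz]], ...]. A call has 1 to 12 rows; each row shifts and turns the commanded pose from where the row before left it, along the tool's axes as they then stand; what a row does not reach is not made up. A row lasts 1/8 s, in which the tool goes at most 62.5 mm and 10.7 degrees, less where a joint would pass 70% of its speed; a pose out of reach is approached as far as the arm can. A call is refused whole if a number of a shift passes 62.5 or a number of a turn 0.188, either way. A call with a gripper value outside its range is refused whole. OPENING is the finger opening in mm, from 0 to 85.4, set as the call begins (- or left out, the last holds). The fingers move at their own pace and stop on an object; the grip force is fixed at half the most. Time passes only in rows, so rows that do not move let the fingers close. It gives the time, the measured TCP pose, the force, the opening and the grip force at its end, in the units of the state.
- bot.get_obs(): the state, without advancing time (a new reading comes with each control period).
- vision.camera(name): name is "scene" or "side" or "wrist"; returns a dict with "image" (480x640x3 uint8, blue, green, red), "z_map" (480x640 float32, m along the optical axis (not along the pixel's ray), 0 where there is no reading), "K" (3x3 intrinsics, pixels), "rvec" (rotation vector, rad) and "tvec" (3), from world to camera coordinates, as OpenCV has them; the wrist camera has in their place "tool_from_camera" (4x4, takes a point from camera to tool coordinates, whose origin is the TCP and whose axes are the flange's). Camera axes: x right, y down, z forward; pixel columns grow to the right and rows downward; lengths in m; the calibration is good to about 2 mm. The wrist camera is an equidistant fisheye: a pixel r from the principal point sees the ray r / f radians off the axis. A picture is of the moment at which its call begins: read the wrist's pose just before it.
- workorder.job_done(): hands the job in; it is judged then, once.
Trained networks look in a picture, given as the dict that the camera call returned (one of the last four; its "shot" number tells which), for a name from the list of things; names that differ only in an ending like _2 or _b are one class to them, and where a whole thing is asked for, a point or a joint stands for the part that bears it (a point fixed in the world has none). Each returns a list of dicts, best first, with "score" (0 to 1); they miss things now and then, are a little off and sometimes report something else, mostly with a low value. They report only what shows in the picture. A call takes as long as a camera call. They do not tell look-alikes from the thing itself.
- vision.spot_in(picture, query): "position" ([column, row] in pixels, amid what is visible of it).
- vision.place_of(picture, query): "position" ([column, row] in pixels: a listed point, or the origin of a listed thing).
The state is a dict: "clock": time; "joint_pos": joint angles; "joint_vel": joint speeds; "tau": joint torques, N m; "eef_pos": TCP position; "tool_rot": TCP orientation; "ft_force": force on the tool from outside, world axes, zero at the start; "ft_torque": the same for the moment, N m; "grip_width": finger opening in m; "grasp_force": force on a finger pad.
Only numpy, scipy, OpenCV 4.12 (cv2) and the standard library are available. Lean on these libraries where they do the work, as an engineer would, in place of code of your own. Each camera call takes 0.05 s, during which the arm holds its last target. There are 200 camera calls.

## Working session

There is one attempt and no reset: what is moved stays moved. The work goes in short steps, Python scripts to look and compute and a shell command to move; the robot and the scene stay as the last step left them, time stands still between calls to the robot, and variables do not carry over. Pictures are saved under pics/ and viewed, at most 12 in all, crops included, and the job is handed in when it is done.

```bash
mkdir -p pics; ls
cat > h.py <<'E'
import numpy as np, cv2
from scipy.spatial.transform import Rotation as R
from workcell import bot, vision, workorder
def cam2world(p,pts):
    Rm=cv2.Rodrigues(np.array(p["rvec"],float))[0]
    return (np.asarray(pts)-np.array(p["tvec"]).ravel())@Rm
def world_map(p):
    z=p["z_map"];K=np.array(p["K"]);v,u=np.mgrid[:480,:640]
    c=np.stack([(u-K[0,2])/K[0,0]*z,(v-K[1,2])/K[1,1]*z,z],-1)
    return cam2world(p,c.reshape(-1,3)).reshape(480,640,3)
def at(W,p,uv):
    u,v=[int(round(x)) for x in uv]
    if not(0<=u<640 and 0<=v<480): return None
    return W[v,u].round(3)
E
python3 - <<'E'
from h import *
for n in ("scene","side"):
    p=vision.camera(n);cv2.imwrite(f"pics/{n}0.png",p["image"]);W=world_map(p)
    for q in ("bottle_thin","bottle_thick","stand_narrow","stand_wide","cradle_a","bowl","beaker","tub"):
        for d in vision.place_of(p,q)[:4]:
            if d["score"]>.2: print(n,q,round(d["score"],2),np.round(d["position"]),at(W,p,d["position"]))
o=bot.get_obs();print(o["clock"],o["eef_pos"],o["tool_rot"])
E
```

```text
pics
scene bottle_thin 0.96 [242. 220.] [ 0.423 -0.121  0.022]
scene bottle_thin 0.88 [306. 194.] [0.389 0.034 0.022]
scene bottle_thin 0.85 [377. 175.] [0.387 0.21  0.024]
scene bottle_thin 0.74 [370. 210.] [0.523 0.125 0.047]
scene bottle_thick 0.71 [123. 272.] [ 0.539 -0.361  0.067]
scene stand_narrow 0.71 [263. 273.] [ 0.617 -0.131  0.05 ]
scene stand_wide 0.67 [467. 207.] [0.588 0.315 0.045]
scene cradle_a 0.96 [371. 226.] [0.554 0.113 0.032]
scene cradle_a 0.71 [134. 290.] [ 0.577 -0.349  0.054]
scene bowl 0.77 [238. 362.] [ 0.748 -0.217  0.002]
scene beaker 0.95 [371. 331.] [ 0.794 -0.003  0.034]
scene tub 0.71 [491. 286.] [0.789 0.23  0.042]
side bottle_thin 0.96 [411. 254.] [ 0.399 -0.106  0.017]
side bottle_thin 0.89 [372. 372.] [0.373 0.231 0.029]
side bottle_thin 0.81 [329. 312.] [0.505 0.142 0.041]
side bottle_thin 0.73 [296. 264.] [0.635 0.04  0.027]
side bottle_thick 0.77 [402. 172.] [ 0.502 -0.334  0.063]
side stand_narrow 0.93 [350. 237.] [ 0.558 -0.107  0.008]
side stand_wide 0.83 [269. 391.] [0.547 0.34  0.009]
side stand_wide 0.29 [326. 314.] [0.51  0.146 0.035]
side cradle_a 0.85 [401. 186.] [ 0.501 -0.34   0.009]
side cradle_a 0.69 [325. 315.] [0.52  0.132 0.007]
side bowl 0.74 [302. 193.] [ 0.742 -0.208  0.007]
side beaker 0.8 [255. 247.] [0.75  0.033 0.029]
side tub 0.66 [199. 331.] [0.731 0.296 0.047]
0.9 [ 0.12554546 -0.4839967   0.192926  ] [9.91956808e-01 1.26576812e-01 1.76914085e-05 2.07990882e-05]
```

View pics/scene0.png

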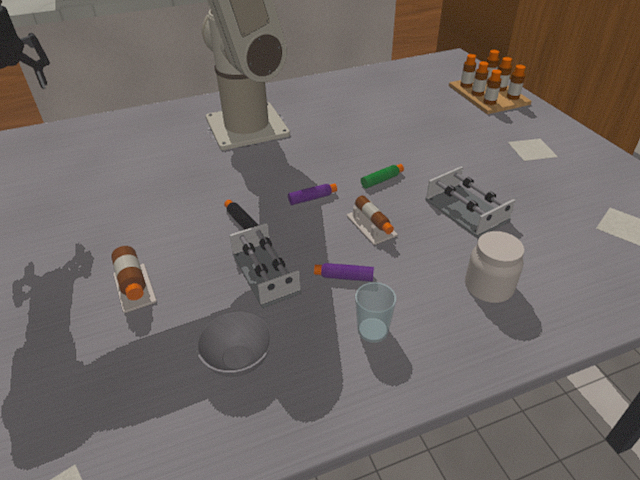

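View pics/side0.png

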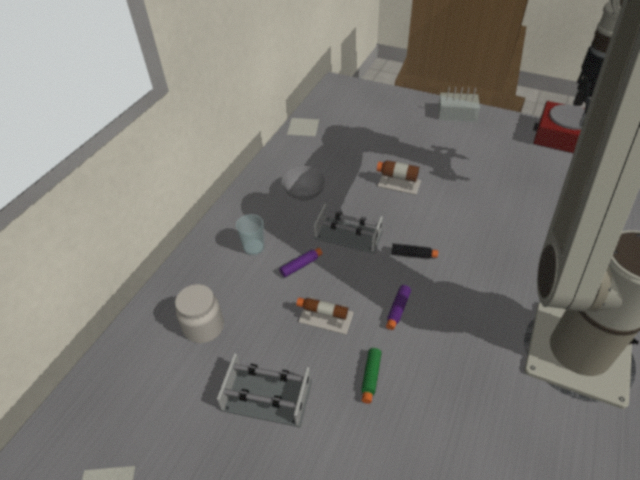

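Scene view: brown bottles in white cradles are at (373,213), the thin one, and (127,272), the thick one. The stands are at (265,265), close-set, and (470,200), wide-set. Look-alikes: purple (313,193), purple (345,271), green (383,175) and black (240,215). None of these is brown or in a cradle, so they are not meant. The brown vials at (493,80) stand in a rack, so they are not meant either. I'll check with an enlarged crop and fit the poses.

Run:
```python
from h import *
C=[];I=[]
for n in ("scene","side"):
    p=vision.camera(n);W=world_map(p);im=p["image"]
    I.append(im);C.append(W[p["z_map"]>0]);
    if n=="scene":
        a=np.hstack([cv2.resize(im[170:250,320:420],(400,320),interpolation=2),cv2.resize(im[235:315,80:180],(400,320),interpolation=2)])
        cv2.imwrite("pics/crop.png",a)
def fit(name,c,r,z0,z1):
    for k,P in enumerate(C+[np.vstack(C)]):
        m=(np.hypot(P[:,0]-c[0],P[:,1]-c[1])<r)&(P[:,2]>z0)&(P[:,2]<z1)
        Q=P[m].astype(np.float32)
        if len(Q)<5: print(name,k,"none");continue
        (cx,cy),(w,h),a=cv2.minAreaRect(Q[:,:2])
        # box direction of longer side
        b=cv2.boxPoints(((cx,cy),(w,h),a));e=max((b[1]-b[0],b[2]-b[1]),key=np.linalg.norm)
        print(name,k,len(Q),"c",round(cx,3),round(cy,3),"size",round(w,3),round(h,3),"long dir deg",round(np.degrees(np.arctan2(e[1],e[0]))%180,1),"zmax",np.percentile(Q[:,2],98).round(3))
fit("thin",(.52,.13),.085,.036,.07)
fit("thick",(.52,-.34),.085,.046,.09)
fit("narrow",(.58,-.12),.11,.035,.065)
fit("narrow_lo",(.58,-.12),.11,.008,.065)
fit("wide",(.555,.33),.11,.035,.065)
fit("wide_lo",(.555,.33),.11,.008,.065)
```

```text
Traceback (most recent call last):
cv2.error: OpenCV(4.12.0) /io/opencv/modules/imgproc/src/convhull.cpp:143: error: (-215:Assertion failed) total >= 0 && (depth == CV_32F || depth == CV_32S) in function 'convexHull'
```

View pics/crop.png

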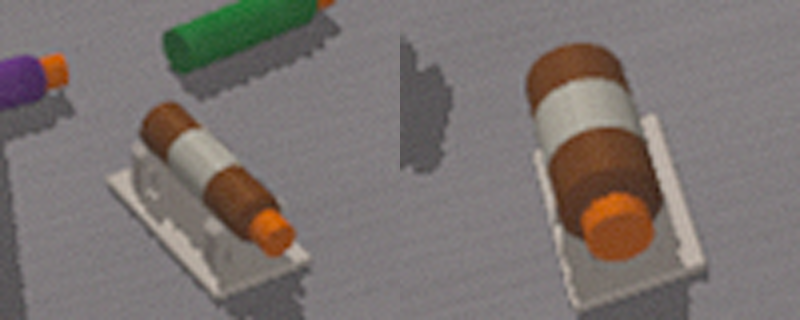

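The crop confirms it: thin brown bottle on the left and thick brown one on the right, both in cradles. Next I'll rerun the fit.

```bash
cat > fit.py <<'E'
from h import *
C=[]
for n in ("scene","side"):
    p=vision.camera(n);W=world_map(p);C.append(W[p["z_map"]>0])
def fit(name,c,r,z0,z1):
    for k,P in enumerate(C+[np.vstack(C)]):
        m=(np.hypot(P[:,0]-c[0],P[:,1]-c[1])<r)&(P[:,2]>z0)&(P[:,2]<z1)
        Q=P[m].astype(np.float32)
        if len(Q)<5: print(name,k,"none");continue
        (cx,cy),(w,h),a=cv2.minAreaRect(np.ascontiguousarray(Q[:,:2]))
        b=cv2.boxPoints(((cx,cy),(w,h),a));e=max((b[1]-b[0],b[2]-b[1]),key=np.linalg.norm)
        print(name,k,len(Q),"c",round(cx,3),round(cy,3),"size",round(w,3),round(h,3),"dir",round(np.degrees(np.arctan2(e[1],e[0]))%180,1),"zmax",np.percentile(Q[:,2],98).round(3))
E
python3 - <<'E'
from fit import *
fit("thin",(.52,.13),.085,.036,.07)
fit("thick",(.52,-.34),.085,.046,.09)
fit("narrow",(.58,-.12),.11,.035,.065)
fit("narrow_lo",(.58,-.12),.11,.008,.065)
fit("wide",(.555,.33),.11,.035,.065)
fit("wide_lo",(.555,.33),.11,.008,.065)
E
```

```text
thin 0 501 c 0.527 0.13 size 0.113 0.027 dir 6.8 zmax 0.049
thin 1 595 c 0.526 0.133 size 0.112 0.04 dir 2.0 zmax 0.053
thin 2 1096 c 0.526 0.136 size 0.114 0.04 dir 6.1 zmax 0.052
thick 0 1176 c 0.523 -0.356 size 0.114 0.044 dir 5.1 zmax 0.068
thick 1 543 c 0.521 -0.349 size 0.112 0.041 dir 4.9 zmax 0.072
thick 2 1719 c 0.523 -0.353 size 0.115 0.049 dir 4.6 zmax 0.071
narrow 0 1536 c 0.57 -0.118 size 0.16 0.078 dir 5.1 zmax 0.055
narrow 1 789 c 0.568 -0.116 size 0.159 0.08 dir 5.5 zmax 0.059
narrow 2 2325 c 0.57 -0.116 size 0.162 0.082 dir 5.1 zmax 0.058
narrow_lo 0 2350 c 0.568 -0.089 size 0.161 0.137 dir 5.1 zmax 0.055
narrow_lo 1 1618 c 0.565 -0.087 size 0.16 0.137 dir 5.5 zmax 0.058
narrow_lo 2 3968 c 0.567 -0.088 size 0.163 0.139 dir 5.1 zmax 0.057
wide 0 1281 c 0.552 0.344 size 0.158 0.102 dir 13.3 zmax 0.056
wide 1 1553 c 0.549 0.347 size 0.159 0.099 dir 11.9 zmax 0.059
wide 2 2834 c 0.55 0.345 size 0.16 0.102 dir 12.2 zmax 0.058
wide_lo 0 1904 c 0.551 0.344 size 0.159 0.103 dir 12.7 zmax 0.055
wide_lo 1 3452 c 0.549 0.347 size 0.16 0.099 dir 11.6 zmax 0.058
wide_lo 2 5356 c 0.55 0.344 size 0.161 0.104 dir 12.2 zmax 0.058
```

Fits: narrow stand (0.569, −0.117) at 5°, wide stand (0.550, 0.345) at 12°, and the sizes match. The thick bottle's origin is near (0.511, −0.354) at 5°, the thin one's near (0.516, 0.130) at 6°, both with the cap toward +x. I'll go above the thick one first.

```bash
python3 -m creep '[[[0,0,0],[0,0,0.166]],[[49,-12,0],[0,0,0]],[[49,-12,0],[0,0,0]],[[49,-12,0],[0,0,0]],[[49,-12,0],[0,0,0]],[[49,-12,0],[0,0,0]],[[50,-12,0],[0,0,0]],[[50,-12,0],[0,0,0]],[[50,-12,0],[0,0,0]],[[0,0,0],[0,0,0]]]' 85
cat > w.py <<'E'
from h import *
def wrist(name=None):
    o=bot.get_obs();p=vision.camera("wrist")
    if name: cv2.imwrite(f"pics/{name}.png",p["image"])
    K=np.array(p["K"]);z=p["z_map"];v,u=np.mgrid[:480,:640]
    x=(u-K[0,2])/K[0,0];y=(v-K[1,2])/K[1,1];th=np.hypot(x,y);s=np.where(th>1e-6,np.tan(np.minimum(th,1.5))/np.maximum(th,1e-6),1)
    c=np.stack([x*s*z,y*s*z,z],-1)
    ok=(z>0)&(th<1.2)
    T=np.array(p["tool_from_camera"])
    t=c@T[:3,:3].T+T[:3,3]
    W=t@R.from_quat(o["tool_rot"]).as_matrix().T+o["eef_pos"]
    return o,p,W,ok
def rect(Q):
    Q=np.ascontiguousarray(Q[:,:2].astype(np.float32))
    (cx,cy),(w,h),a=cv2.minAreaRect(Q);b=cv2.boxPoints(((cx,cy),(w,h),a))
    e=max((b[1]-b[0],b[2]-b[1]),key=np.linalg.norm)
    d=np.degrees(np.arctan2(e[1],e[0]));d=(d+90)%180-90
    return np.round([cx,cy,w,h,d],4)
def near(W,ok,c,r,z0,z1):
    m=ok&(np.hypot(W[...,0]-c[0],W[...,1]-c[1])<r)&(W[...,2]>z0)&(W[...,2]<z1)
    return W[m]
def go(o,x,y,z,yaw):
    M=R.from_quat(o["tool_rot"]).as_matrix();ps=np.degrees(np.arctan2(M[1,0],M[0,0]))
    X,Y,Z=np.array([x,y,z])-o["eef_pos"];a=np.radians(yaw)
    print("yaw now",ps.round(2),"turn wz",round(np.radians(ps-yaw),3),"then shift mm",np.round(1e3*np.array([np.cos(a)*X+np.sin(a)*Y,np.sin(a)*X-np.cos(a)*Y,-Z]),1), "tilt z",M[:,2].round(3))
E
python3 - <<'E'
from w import *
o,p,W,ok=wrist("w1")
for z0 in (.04,.05,.06):
    Q=near(W,ok,(.52,-.353),.08,z0,.09);print(len(Q),rect(Q),np.percentile(Q[:,2],98))
print(o["clock"],o["eef_pos"])
go(o,.511,-.354,.037,5)
E
```

```text
clock: 2.35
eef_pos: [0.5137, -0.3518, 0.1916]
tool_rot: [0.999, 0.046, -0.0, -0.0]
ft_force: [-0.4, 0.4, -0.3]
grip_width: 0.0851
grasp_force: 0.0
6035 [ 0.5199 -0.357   0.1115  0.0446  4.7979] 0.06941365113911432
5953 [ 0.5199 -0.3569  0.1114  0.0442  5.0719] 0.06941592208476294
4579 [ 0.5197 -0.3575  0.1111  0.0372  4.7644] 0.06950264492807706
2.35 [ 0.513667   -0.35175354  0.19164241]
yaw now 5.32 turn wz 0.006 then shift mm [ -2.9   2.  154.6] tilt z [-0.     0.001 -1.   ]
```

View pics/w1.png

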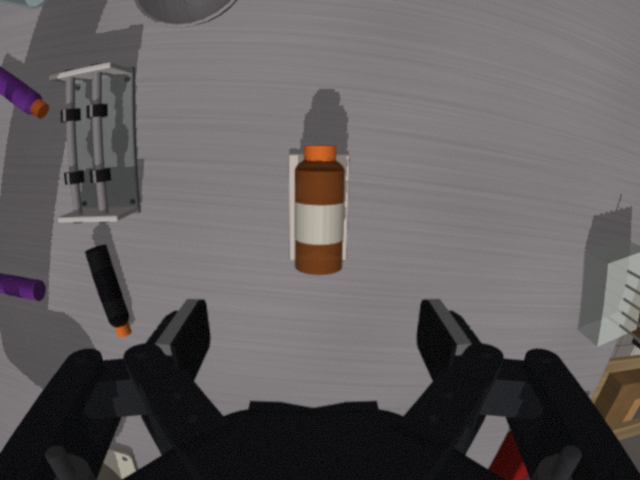

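The wrist view shows the thick bottle at (319,210), cap up-image. Its origin is about (0.509, −0.358) at 5°. Descending, then closing.

```bash
python3 -m creep '[[[-5,5.5,40],[0,0,0.006]],[[0,0,45],[0,0,0]],[[0,0,45],[0,0,0]],[[0,0,20],[0,0,0]],[[0,0,6.5],[0,0,0]],[[0,0,0],[0,0,0]]]' 85 && python3 -m creep '[[[0,0,0],[0,0,0]],[[0,0,0],[0,0,0]],[[0,0,0],[0,0,0]],[[0,0,0],[0,0,0]],[[0,0,0],[0,0,0]],[[0,0,0],[0,0,0]],[[0,0,0],[0,0,0]],[[0,0,0],[0,0,0]]]' 25
```

```text
clock: 3.15
eef_pos: [0.5056, -0.3603, 0.0369]
tool_rot: [0.999, 0.04, 0.0, 0.0]
ft_force: [0.9, -0.2, 0.1]
grip_width: 0.085
grasp_force: 0.0
clock: 4.15
eef_pos: [0.5061, -0.3596, 0.0364]
tool_rot: [0.999, 0.041, -0.0, -0.0]
ft_force: [0.3, 0.2, -0.1]
grip_width: 0.0246
grasp_force: 0.0
```

Run:
```python
from w import *
p=vision.camera("side");q=vision.camera("wrist");o=bot.get_obs()
print(o["eef_pos"],o["grip_width"],o["grasp_force"],o["joint_pos"])
a=p["image"][120:240,320:480];cv2.imwrite("pics/c2.png",np.hstack([cv2.resize(a,(400,300)),cv2.resize(q["image"],(400,300))]))
```

```text
[ 0.50611319 -0.35965131  0.03639087] 0.02497285829052391 0.0 [-6.17816004e-01  5.79409744e-01  9.89786361e-02  1.09036432e+00
  3.19879804e-06  2.44197470e+00]
```

View pics/c2.png

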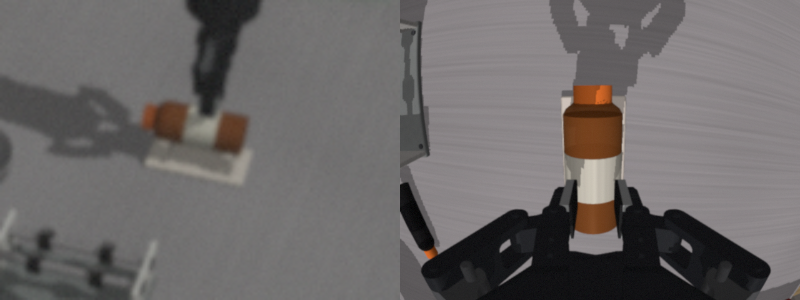

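```bash
python3 -m creep '[[[0,0,0],[0,0,0]],[[0,0,0],[0,0,0]],[[0,0,0],[0,0,0]],[[0,0,0],[0,0,0]],[[0,0,0],[0,0,0]],[[0,0,0],[0,0,0]]]' 0
python3 - <<'E'
from w import *
o,p,W,ok=wrist();cv2.imwrite("pics/c3.png",p["image"])
Q=near(W,ok,(.52,-.357),.08,.058,.09);print(len(Q),rect(Q),np.percentile(Q[:,2],98))
E
```

```text
clock: 5.0
eef_pos: [0.5061, -0.3596, 0.0364]
tool_rot: [0.999, 0.041, -0.0, -0.0]
ft_force: [0.2, -0.1, -0.6]
grip_width: -0.0002
grasp_force: 0.0
12601 [ 0.5298 -0.356   0.0908  0.0394  5.5272] 0.08636864221037308
```

View pics/c3.png

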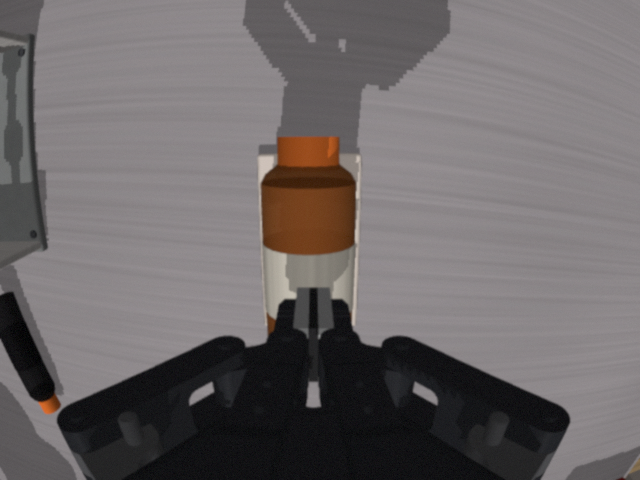

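Run:
```python
from w import *
o,p,W,ok=wrist()
print(o["clock"],o["eef_pos"],o["joint_pos"].round(3) if hasattr(o["joint_pos"],'round') else o["joint_pos"])
for u,v in [(310,220),(310,200),(310,150),(150,200),(500,200),(314,295),(314,330),(265,170)]: print((u,v),W[v,u].round(4),p["z_map"][v,u])
s=vision.camera("side");cv2.imwrite("pics/c4.png",cv2.resize(s["image"][110:230,330:490],(800,600),interpolation=2))
s=vision.camera("scene");W2=world_map(s)
m=(s["z_map"]>0)&(np.hypot(W2[...,0]-.51,W2[...,1]+.358)<.03);Z=W2[m];print("scene z near", np.percentile(Z[:,2],[5,25,50,75,95]).round(3))
```

```text
5.05 [ 0.50608522 -0.35963583  0.03640899] [-0.618  0.579  0.099  1.09  -0.     2.442]
(310, 220) [ 0.5415 -0.3562  0.0693] 0.15134953
(310, 200) [ 0.5498 -0.3555  0.0698] 0.1485875
(310, 150) [ 0.5695 -0.3538  0.0611] 0.1514082
(150, 200) [ 5.310e-01 -2.548e-01 -4.000e-04] 0.21885863
(500, 200) [ 5.498e-01 -4.779e-01  1.000e-04] 0.21833561
(314, 295) [ 0.5157 -0.3599  0.0856] 0.14300758
(314, 330) [ 0.5155 -0.3598  0.1124] 0.117298335
(265, 170) [ 0.554  -0.3289  0.0057] 0.2082982
scene z near [0.057 0.105 0.158 0.25  0.511]
```

View pics/c4.png

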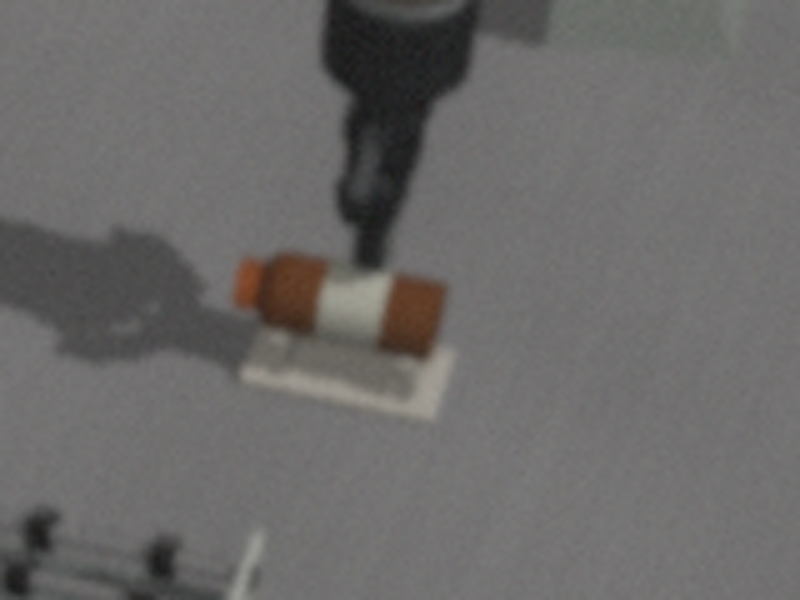

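The side crop shows the shut fingers ending just above the bottle at (370,265), although the reported TCP z is 0.036. The tips end well short of the reported TCP, so I'll measure by how much.

Run:
```python
from w import *
o,p,W,ok=wrist()
Z=W[280:340,290:335]; 
for v in range(282,306,2): print(v,W[v,[300,306,322,328]][:,2].round(4),W[v,[306,322]][:,0].round(4),W[v,[300,328]][:,1].round(4))
```

```text
282 [0.0689 0.0688 0.0682 0.0661] [0.5139 0.5143] [-0.354  -0.3663]
284 [0.0691 0.0689 0.0675 0.067 ] [0.5131 0.513 ] [-0.3541 -0.3663]
286 [0.0676 0.0689 0.0678 0.0669] [0.5121 0.5122] [-0.3542 -0.3664]
288 [0.0794 0.079  0.0798 0.0806] [0.5156 0.5164] [-0.3542 -0.3654]
290 [0.0814 0.0814 0.0816 0.0812] [0.5158 0.5163] [-0.3543 -0.3654]
292 [0.0832 0.0815 0.083  0.0827] [0.5149 0.5161] [-0.3544 -0.3654]
294 [0.0852 0.0855 0.085  0.0846] [0.5159 0.5161] [-0.3544 -0.3653]
296 [0.0869 0.0872 0.0868 0.0867] [0.5158 0.5161] [-0.3545 -0.3652]
298 [0.0893 0.0886 0.0885 0.0899] [0.5156 0.516 ] [-0.3545 -0.365 ]
300 [0.0897 0.0907 0.0912 0.0897] [0.5158 0.5165] [-0.3546 -0.3651]
302 [0.0928 0.0923 0.0935 0.0922] [0.5157 0.5167] [-0.3547 -0.365 ]
304 [0.0933 0.0937 0.0941 0.094 ] [0.5155 0.5162] [-0.3547 -0.3649]
```

True tips are about 42 mm short of the reported TCP when shut, while x and y agree. I'll reopen, go down another 46 mm (reported z about −0.010), and close.

```bash
python3 -m creep '[[[0,0,0],[0,0,0]],[[0,0,0],[0,0,0]],[[0,0,0],[0,0,0]],[[0,0,0],[0,0,0]],[[0,0,0],[0,0,0]],[[0,0,0],[0,0,0]],[[0,0,0],[0,0,0]],[[3,0,15],[0,0,0]],[[0,0,15],[0,0,0]],[[0,0,10],[0,0,0]],[[0,0,6],[0,0,0]],[[0,0,0],[0,0,0]]]' 85 && python3 -m creep '[[[0,0,0],[0,0,0]],[[0,0,0],[0,0,0]],[[0,0,0],[0,0,0]],[[0,0,0],[0,0,0]],[[0,0,0],[0,0,0]],[[0,0,0],[0,0,0]],[[0,0,0],[0,0,0]]]' 20
python3 - <<'E'
from w import *
o,p,W,ok=wrist("c5")
Q=near(W,ok,(.545,-.355),.03,.04,.08);print(rect(Q),np.percentile(Q[:,2],[50,98,99.5]))
E
```

```text
clock: 6.75
eef_pos: [0.5086, -0.3591, -0.0104]
tool_rot: [0.999, 0.041, -0.001, -0.0]
ft_force: [0.0, -1.2, 0.4]
grip_width: 0.085
grasp_force: 0.0
clock: 7.62
eef_pos: [0.5097, -0.3571, -0.0084]
tool_rot: [0.999, 0.042, 0.001, -0.002]
ft_force: [0.6, 6.0, 5.6]
grip_width: 0.043
grasp_force: 60.7
[ 0.545  -0.3547  0.0598  0.0438  5.7176] [0.06492137 0.06922492 0.06961586]
```

Gripped: 43 mm and 61 N. I'll lift and carry it toward the wide stand, stopping short of it for one look.

```bash
python3 -m creep '[[[0,0,-15],[0,0,0]],[[0,0,-30],[0,0,0]],[[0,0,-40],[0,0,0]],[[0,0,-40],[0,0,0]],[[0,0,-23],[0,0,0]],[[0,-15,0],[0,0,0]],[[0,-30,0],[0,0,0]],[[0,-42,0],[0,0,0]],[[0,-42,0],[0,0,0]],[[0,-42,0],[0,0,0]],[[0,-42,0],[0,0,0]],[[0,-42,0],[0,0,0]]]' && python3 -m creep '[[[0,-42,0],[0,0,0]],[[0,-42,0],[0,0,0]],[[0,-42,0],[0,0,0]],[[0,-42,0],[0,0,0]],[[0,-42,0],[0,0,0]],[[0,-42,0],[0,0,0]],[[0,-42,0],[0,0,0]],[[0,-42,0],[0,0,0]],[[0,-42,0],[0,0,-0.06]],[[0,-32,0],[0,0,-0.07]],[[0,-15,0],[0,0,0]],[[0,0,0],[0,0,0]]]' && python3 -m creep '[[[0,0,0],[0,0,0]],[[0,0,0],[0,0,0]],[[0,0,0],[0,0,0]]]'
python3 - <<'E'
from w import *
o,p,W,ok=wrist("c6")
print(o["eef_pos"],o["clock"])
for z0 in (.035,.045,.05): Q=near(W,ok,(.55,.345),.11,z0,.062);print(len(Q),rect(Q))
Q=near(W,ok,o["eef_pos"][:2],.09,.15,.24);print("bottle",len(Q),rect(Q),np.percentile(Q[:,2],[50,98,99.5]))
E
```

```text
clock: 9.18
eef_pos: [0.4863, -0.103, 0.1368]
tool_rot: [0.999, 0.041, -0.001, -0.0]
ft_force: [0.4, 0.4, -2.3]
grip_width: 0.0423
grasp_force: 61.5
clock: 10.68
eef_pos: [0.4468, 0.2048, 0.1524]
tool_rot: [0.982, 0.183, -0.003, -0.046]
ft_force: [0.2, -0.2, -2.2]
grip_width: 0.0422
grasp_force: 61.5
clock: 11.05
eef_pos: [0.447, 0.204, 0.1522]
tool_rot: [0.982, 0.182, -0.004, -0.046]
ft_force: [-0.6, -0.3, -2.2]
grip_width: 0.0426
grasp_force: 61.5
[0.44699551 0.20402494 0.15220355] 11.05
5253 [ 0.5317  0.3406  0.1257  0.0978 11.5533]
4889 [ 0.5311  0.3411  0.1242  0.0978 12.1627]
2389 [ 0.5297  0.3419  0.1224  0.0977 13.2289]
bottle 34104 [ 0.4609  0.2033  0.1029  0.0898 55.3103] [0.22578078 0.23771163 0.23948812]
```

View pics/c6.png

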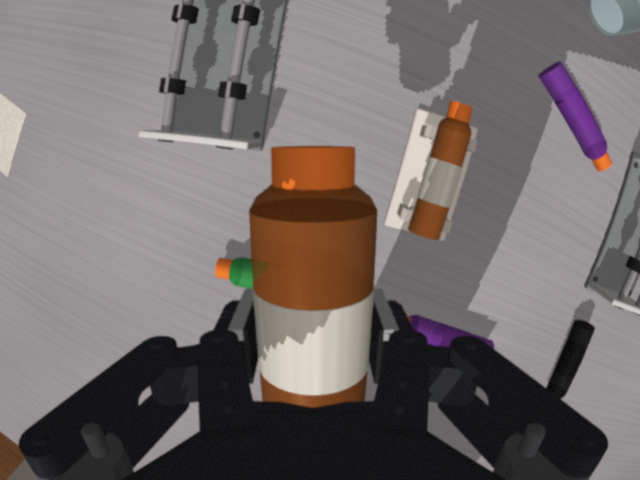

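The wrist view shows the bottle firmly held, with the wide stand at upper left. The tool yawed and tilted because joint 6 reached its range, so I need the half-turned grasp (cap toward −x). I'll work out that turn.

```bash
cat >> w.py <<'E'
def turn(o,yaw,n):
    a=np.radians(yaw);T=R.from_matrix([[np.cos(a),np.sin(a),0],[np.sin(a),-np.cos(a),0],[0,0,-1]])
    v=(R.from_quat(o["tool_rot"]).inv()*T).as_rotvec();print("rotvec",v.round(4),"per row",(v/n).round(4))
E
python3 - <<'E'
from w import *
o=bot.get_obs();print(np.round(o["joint_pos"],3),o["tool_rot"]);turn(o,192.4,17);turn(o,192.4,1);go(o,.55,.345,.1,192.4)
E
```

```text
[ 0.365  0.237 -0.112  1.213  0.091  3.141] [ 0.9822278   0.18201211 -0.00355924 -0.04568879]
rotvec [ 0.0042 -0.1374 -2.9886] per row [ 0.0002 -0.0081 -0.1758]
rotvec [ 0.0042 -0.1374 -2.9886] per row [ 0.0042 -0.1374 -2.9886]
yaw now 20.97 turn wz -2.992 then shift mm [-130.9  115.5   52.2] tilt z [-0.024  0.088 -0.996]
```

```bash
python3 -m creep '[[[0,0,0],[0,-0.008,-0.1]],[[0,0,0],[0,-0.008,-0.17]],[[0,0,0],[0,-0.008,-0.176]],[[0,0,0],[0,-0.008,-0.176]],[[0,0,0],[0,-0.008,-0.176]],[[0,0,0],[0,-0.008,-0.176]],[[0,0,0],[0,-0.008,-0.176]],[[0,0,0],[0,-0.008,-0.176]],[[0,0,0],[0,-0.008,-0.176]],[[0,0,0],[0,-0.008,-0.176]],[[0,0,0],[0,-0.008,-0.176]],[[0,0,0],[0,-0.008,-0.176]]]' && python3 -m creep '[[[0,0,0],[0,-0.008,-0.176]],[[0,0,0],[0,-0.008,-0.176]],[[0,0,0],[0,-0.008,-0.176]],[[0,0,0],[0,-0.008,-0.176]],[[0,0,0],[0,-0.008,-0.176]],[[0,0,0],[0,-0.008,-0.08]],[[0,0,0],[0,0,0]],[[0,0,0],[0,0,0]],[[0,0,0],[0,0,0]]]'
python3 - <<'E'
from w import *
o=bot.get_obs();print(np.round(o["joint_pos"],3));turn(o,192.4,1);go(o,.62,.37,.15,192.4);go(o,.55,.345,.15,192.4)
E
```

```text
clock: 12.6
eef_pos: [0.447, 0.2045, 0.1522]
tool_rot: [0.36, 0.933, -0.002, -0.021]
ft_force: [0.1, 0.4, -2.3]
grip_width: 0.0426
grasp_force: 61.5
clock: 13.72
eef_pos: [0.4469, 0.2046, 0.1523]
tool_rot: [-0.109, 0.994, 0.0, 0.002]
ft_force: [0.2, 0.5, -2.2]
grip_width: 0.0422
grasp_force: 61.5
[ 0.43   0.243 -0.1    1.225 -0.     0.211]
rotvec [0.0004 0.0035 0.0018] per row [0.0004 0.0035 0.0018]
yaw now -167.5 turn wz -6.281 then shift mm [-204.6  124.4    2.3] tilt z [ 0.003  0.001 -1.   ]
yaw now -167.5 turn wz -6.281 then shift mm [-130.8  115.     2.3] tilt z [ 0.003  0.001 -1.   ]
```

```bash
python3 -m creep '[[[-20,13,0],[0,0.003,0]],[[-34,23,0],[0,0,0]],[[-34,23,0],[0,0,0]],[[-34,23,0],[0,0,0]],[[-34,23,0],[0,0,0]],[[-15,10,0],[0,0,0]],[[0,0,0],[0,0,0]],[[0,0,0],[0,0,0]],[[0,0,0],[0,0,0]]]'
python3 - <<'E'
from w import *
o,p,W,ok=wrist("c7")
print(o["eef_pos"],o["clock"])
for z0,z1 in ((.03,.062),(.045,.062),(.05,.062)): Q=near(W,ok,(.55,.345),.11,z0,z1);print(len(Q),rect(Q))
for z0,z1 in ((.02,.1),(.003,.1)): Q=near(W,ok,(.55,.345),.09,z0,z1);print("r90",len(Q),rect(Q))
# bottle in tool frame: take cap-side pixels ahead of fingers
t=(W-o["eef_pos"])@R.from_quat(o["tool_rot"]).as_matrix()
m=ok&(t[...,0]>.022)&(t[...,0]<.042)&(abs(t[...,1])<.03)&(t[...,2]<-.03)
Q=t[m];print("bottle body tool: y med",np.percentile(Q[:,1],[1,50,99]).round(4),"z",np.percentile(Q[:,2],[1,5,50]).round(4))
m=ok&(t[...,0]>.03)&(abs(t[...,1])<.03)&(t[...,2]<-.03)&(t[...,2]>-.11);print("cap end x",np.percentile(t[m][:,0],[95,99,100]).round(4))
m=m&(t[...,2]<-.07);print("axis fit",np.round(cv2.fitLine(t[m].astype(np.float32),cv2.DIST_L2,0,.01,.01).ravel(),4))
go(o,.5505,.3455,.15,192.4);turn(o,192.4,1)
E
```

```text
clock: 14.85
eef_pos: [0.5883, 0.3533, 0.1529]
tool_rot: [-0.109, 0.994, 0.0, 0.0]
ft_force: [0.1, 0.5, -1.6]
grip_width: 0.0421
grasp_force: 61.6
[0.5883302  0.35325369 0.15287008] 14.85
3671 [5.04700e-01 3.29400e-01 9.57000e-02 8.39000e-02 8.95292e+01]
3400 [5.04700e-01 3.29400e-01 9.56000e-02 8.39000e-02 8.95969e+01]
2075 [ 4.97100e-01  3.34000e-01  5.47000e-02  9.72000e-02 -7.84103e+01]
r90 3780 [5.05200e-01 3.29700e-01 9.52000e-02 8.28000e-02 8.95292e+01]
r90 9320 [ 0.5191  0.3389  0.0999  0.0983 11.5897]
bottle body tool: y med [-0.021  -0.0005  0.0199] z [-0.136  -0.0774 -0.0749]
cap end x [0.0665 0.0685 0.0687]
axis fit [ 1.060e-02  9.999e-01  1.200e-03  4.230e-02 -5.000e-04 -7.450e-02]
yaw now -167.49 turn wz -6.281 then shift mm [38.6  0.6  2.9] tilt z [ 0.  0. -1.]
rotvec [0.0002 0.0004 0.0019] per row [0.0002 0.0004 0.0019]
```

View pics/c7.png

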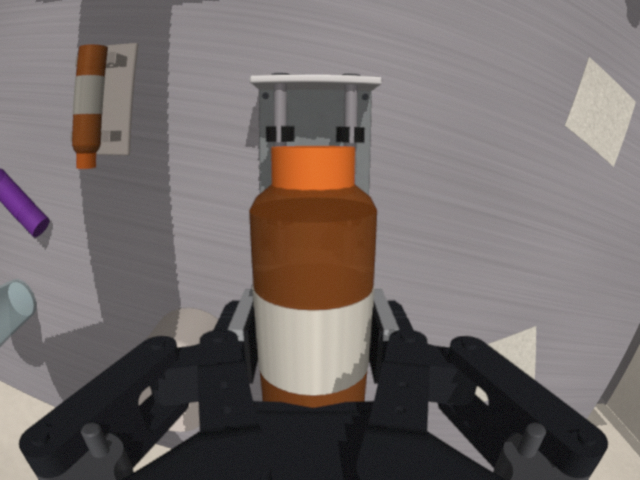

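The wide stand is lined up with the bottle: plate at (315,78), shafts either side of column 314. In the tool frame the bottle's axis is 55 mm behind the reported TCP. I'll centre it and go down to about 8 mm above rest.

```bash
python3 -m creep '[[[18,0.5,0],[0,0,0]],[[18,0.5,0],[0,0,0]],[[0,0,30],[0,0,0]],[[0,0,35],[0,0,0]],[[0,0,35],[0,0,0]],[[0,0,20],[0,0,0]],[[0,0,10],[0,0,0]],[[0,0,6],[0,0,0]],[[0,0,0],[0,0,0]],[[0,0,0],[0,0,0]],[[0,0,0],[0,0,0]]]'
python3 - <<'E'
from w import *
o=bot.get_obs();go(o,.5505+.0025,.3455,.0088,192.2)
C=[]
for n in ("scene","side"):
    p=vision.camera(n);W=world_map(p);P=W[p["z_map"]>0]
    for nm,z0,z1 in (("bottle",.064,.1),("plates",.052,.0575)):
        m=(np.hypot(P[:,0]-.55,P[:,1]-.345)<.095)&(P[:,2]>z0)&(P[:,2]<z1);print(n,nm,m.sum(),rect(P[m]),np.percentile(P[m][:,2],98).round(4))
E
```

```text
clock: 16.27
eef_pos: [0.554, 0.3476, 0.0174]
tool_rot: [-0.109, 0.994, 0.001, 0.001]
ft_force: [-0.4, 0.7, -2.3]
grip_width: 0.0423
grasp_force: 61.6
yaw now -167.46 turn wz -6.277 then shift mm [ 1.4 -1.8  8.6] tilt z [ 0.002  0.001 -1.   ]
scene bottle 836 [ 0.5486  0.3472  0.0753  0.1133 -9.973 ] 0.0978
scene plates 204 [ 0.551   0.3435  0.1557  0.0989 12.2628] 0.0571
side bottle 968 [ 0.5431  0.3482  0.1155  0.0589 29.396 ] 0.0967
side plates 369 [ 0.549   0.3485  0.1572  0.0983 13.4012] 0.0574
```

Run:
```python
from w import *
o,p,W,ok=wrist()
t=(W-o["eef_pos"])@R.from_quat(o["tool_rot"]).as_matrix()
print(o["eef_pos"])
for z0,z1 in ((.03,.05),(.05,.06)):
  m=ok&(t[...,0]>.07)&(t[...,0]<.085)&(abs(t[...,1])<.07)&(W[...,2]>z0)&(W[...,2]<z1)
  Q=t[m];print(len(Q),"plate y",np.percentile(Q[:,1],[0.5,50,99.5]).round(4),"x",np.percentile(Q[:,0],[1,50,99]).round(4),"slope",np.polyfit(Q[:,1],Q[:,0],1).round(4))
m=ok&(t[...,0]>.02)&(t[...,0]<.042)&(abs(t[...,1])<.022)&(t[...,2]<-.06);Q=t[m];print("bot y",np.percentile(Q[:,1],[.5,50,99.5]).round(4))
```

```text
[0.55379981 0.34744204 0.01700515]
1147 plate y [-0.0463 -0.0035  0.0461] x [0.0701 0.0753 0.0847] slope [-0.0001  0.0752]
4064 plate y [-0.0482 -0.0001  0.0474] x [0.0732 0.0804 0.0846] slope [-0.0089  0.0803]
bot y [-0.0211 -0.0005  0.0202]
```

From the wrist view the bottle is centred: plate at y −0.3 mm, bottle at −0.5 mm. No correction needed, so I'll lower the last 8 mm slowly.

```bash
python3 -m creep '[[[0,0,2],[0,0,0]],[[0,0,2],[0,0,0]],[[0,0,1.5],[0,0,0]],[[0,0,1],[0,0,0]],[[0,0,0.5],[0,0,0]],[[0,0,0],[0,0,0]],[[0,0,0],[0,0,0]]]'
```

```text
clock: 17.3
eef_pos: [0.5534, 0.3473, 0.0099]
tool_rot: [-0.109, 0.994, 0.0, 0.0]
ft_force: [-3.9, -1.2, 2.5]
grip_width: 0.0423
grasp_force: 64.1
```

```bash
python3 -m creep '[[[0,0,0.5],[0,0,0]],[[0,0,0],[0,0,0]],[[0,0,0],[0,0,0]]]'
```

```text
clock: 17.68
eef_pos: [0.5534, 0.3474, 0.0099]
tool_rot: [-0.109, 0.994, 0.0, 0.0]
ft_force: [-3.8, -0.9, 6.1]
grip_width: 0.0421
grasp_force: 65.9
```

```bash
python3 -m creep '[[[0,0,-0.5],[0,0,0]],[[0,0,0],[0,0,0]]]' 43.5;  python3 -m creep '[[[0,0,0],[0,0,0]],[[0,0,0],[0,0,0]]]' 46; python3 -m creep '[[[0,0,0],[0,0,0]],[[0,0,0],[0,0,0]]]' 50; python3 -m creep '[[[0,0,0],[0,0,0]],[[0,0,0],[0,0,0]],[[0,0,0],[0,0,0]],[[0,0,0],[0,0,0]]]' 75
```

```text
clock: 17.92
eef_pos: [0.5535, 0.3474, 0.0097]
tool_rot: [-0.109, 0.994, 0.0, 0.0]
ft_force: [-2.8, 0.2, 2.9]
grip_width: 0.0435
grasp_force: 15.7
clock: 18.18
eef_pos: [0.5541, 0.3474, 0.0094]
tool_rot: [-0.109, 0.994, 0.0, 0.001]
ft_force: [1.0, -0.0, 0.6]
grip_width: 0.046
grasp_force: 0.2
clock: 18.42
eef_pos: [0.5535, 0.3472, 0.0093]
tool_rot: [-0.109, 0.994, 0.0, 0.0]
ft_force: [-0.4, -0.1, -0.0]
grip_width: 0.0501
grasp_force: 0.0
clock: 18.92
eef_pos: [0.5535, 0.3472, 0.0095]
tool_rot: [-0.109, 0.994, 0.0, 0.0]
ft_force: [0.9, -0.8, -0.3]
grip_width: 0.0749
grasp_force: 0.0
```

Released cleanly. I'll rise, check the thick bottle, and move on to above the thin one.

```bash
python3 -m creep '[[[0,0,-10],[0,0,0]],[[0,0,-25],[0,0,0]],[[0,0,-45],[0,0,0]],[[0,0,-45],[0,0,0]],[[0,0,-25],[0,0,0.113]],[[0,0,0],[0,0,0]],[[12,-43,0],[0,0,0]],[[12,-43,0],[0,0,0]],[[12,-43,0],[0,0,0]],[[12,-43,0],[0,0,0]],[[12,-41,0],[0,0,0]],[[0,0,0],[0,0,0]]]' 85 && python3 -m creep '[[[0,0,0],[0,0,0]],[[0,0,0],[0,0,0]]]'
python3 - <<'E'
from w import *
o,p,W,ok=wrist("c8");print(o["clock"],o["eef_pos"])
for z0 in (.037,.04): Q=near(W,ok,(.526,.131),.08,z0,.07);r=rect(Q);print(len(Q),r,np.percentile(Q[:,2],98).round(4))
a=np.radians(r[4]);c=r[:2]-.0105*np.array([np.cos(a),np.sin(a)]);print("origin",c);go(o,*c,-.02,180+r[4])
Q=near(W,ok,(.56,.348),.09,.055,.1);print("thick",len(Q),rect(Q),np.percentile(Q[:,2],98).round(4))
E
```

```text
clock: 20.42
eef_pos: [0.5146, 0.1262, 0.158]
tool_rot: [-0.052, 0.999, -0.0, -0.001]
ft_force: [0.6, 0.1, -0.1]
grip_width: 0.0853
grasp_force: 0.0
clock: 20.68
eef_pos: [0.5162, 0.1299, 0.1587]
tool_rot: [-0.054, 0.999, 0.0, -0.0]
ft_force: [0.1, 0.3, 0.5]
grip_width: 0.0848
grasp_force: 0.0
20.675 [0.51620541 0.1299385  0.15873925]
4068 [0.5246 0.132  0.1119 0.0283 6.9147] 0.0504
3894 [0.5246 0.1318 0.1119 0.0269 6.9318] 0.0504
origin [0.51417675 0.13053278]
yaw now -173.82 turn wz -6.296 then shift mm [  1.9   0.8 178.7] tilt z [-0.     0.001 -1.   ]
thick 5547 [ 0.5495  0.3464  0.1588  0.075  19.2757] 0.086
```

View pics/c8.png

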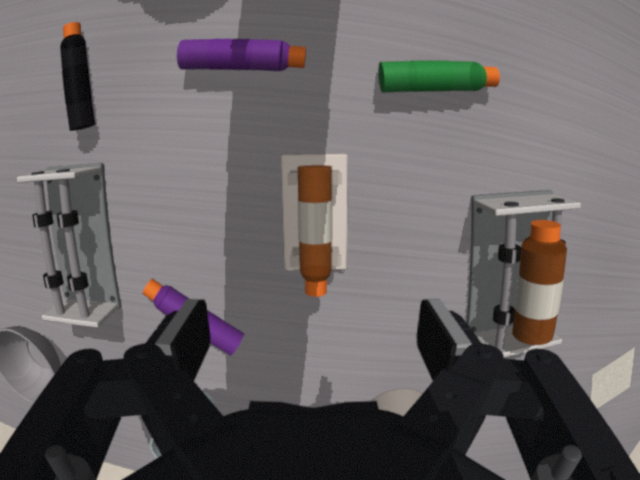

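The thick bottle lies on the wide stand at (540,285). The thin brown one in its cradle is at (315,220), straight below. Descending to grip it.

```bash
python3 -m creep '[[[2,1,25],[0,0,-0.013]],[[0,0,45],[0,0,0]],[[0,0,45],[0,0,0]],[[0,0,35],[0,0,0]],[[0,0,18],[0,0,0]],[[0,0,7.5],[0,0,0]],[[0,0,0],[0,0,0]],[[0,0,0],[0,0,0]]]' 85 && python3 -m creep '[[[0,0,0],[0,0,0]],[[0,0,0],[0,0,0]],[[0,0,0],[0,0,0]],[[0,0,0],[0,0,0]],[[0,0,0],[0,0,0]],[[0,0,0],[0,0,0]],[[0,0,0],[0,0,0]],[[0,0,0],[0,0,0]]]' 10
```

```text
clock: 21.72
eef_pos: [0.5153, 0.1304, -0.0152]
tool_rot: [-0.06, 0.998, 0.0, 0.001]
ft_force: [0.3, 0.5, -0.1]
grip_width: 0.085
grasp_force: 0.0
clock: 22.72
eef_pos: [0.5144, 0.1314, -0.0155]
tool_rot: [-0.06, 0.998, 0.002, 0.001]
ft_force: [-1.0, 5.1, 4.4]
grip_width: 0.026
grasp_force: 58.9
```

```bash
python3 -m creep '[[[0,0,-15],[0,0,0]],[[0,0,-35],[0,0,0]],[[0,0,-45],[0,0,0]],[[0,0,-45],[0,0,0]],[[0,0,-25],[0,0,0.03]],[[-5,-20,0],[0,0,0]],[[-10,-42,0],[0,0,0]],[[-10,-42,0],[0,0,0]],[[-10,-42,0],[0,0,0]],[[-10,-42,0],[0,0,0]],[[-10,-42,0],[0,0,0]],[[-8,-22,0],[0,0,0]]]' && python3 -m creep '[[[0,0,0],[0,0,0]],[[0,0,0],[0,0,0]],[[0,0,0],[0,0,0]],[[0,0,0],[0,0,0]]]'
cat > meas.py <<'E'
from w import *
def meas(c,half,name=None):
    o,p,W,ok=wrist(name)
    t=(W-o["eef_pos"])@R.from_quat(o["tool_rot"]).as_matrix()
    print(o["clock"],o["eef_pos"])
    m=ok&(t[...,0]>.017)&(t[...,0]<.06)&(abs(t[...,1])<.03)&(t[...,2]<-.035)&(t[...,2]>-.08)
    Q=t[m];print("bottle y",np.percentile(Q[:,1],[.5,50,99.5]).round(4),"z top",np.percentile(Q[:,2],[1,5]).round(4),"x end",np.percentile(Q[:,0],[99,100]).round(4),"slope",np.polyfit(Q[:,0],Q[:,1],1).round(3))
    Q3=near(W,ok,c,.11,.05,.062)
    T=(Q3-o["eef_pos"])@R.from_quat(o["tool_rot"]).as_matrix();T=T[T[:,0]>.062]
    print("plate y",np.percentile(T[:,1],[.5,50,99.5]).round(4),"x",np.percentile(T[:,0],[1,50,99]).round(4),"slope",np.polyfit(T[:,1],T[:,0],1).round(3))
    return o
E
python3 - <<'E'
from meas import *
o=meas((.569,-.117),.039,"c9");go(o,.569,-.117,.0088,185.2);turn(o,185.2,1)
E
```

```text
clock: 24.22
eef_pos: [0.5991, -0.1189, 0.1489]
tool_rot: [-0.043, 0.999, -0.001, -0.0]
ft_force: [0.2, -0.2, -0.7]
grip_width: 0.0261
grasp_force: 59.2
clock: 24.72
eef_pos: [0.5991, -0.1148, 0.149]
tool_rot: [-0.045, 0.999, 0.0, 0.0]
ft_force: [0.6, 0.9, -1.9]
grip_width: 0.026
grasp_force: 59.2
24.725 [ 0.59911331 -0.11476927  0.14899674]
bottle y [-0.0142 -0.0006  0.013 ] z top [-0.0657 -0.0652] x end [0.0454 0.0457] slope [-0.    -0.001]
plate y [-0.0387 -0.0014  0.0366] x [0.0626 0.1042 0.1115] slope [0.003 0.091]
yaw now -174.83 turn wz -6.284 then shift mm [ 30.2   0.5 140.2] tilt z [ 0.  0. -1.]
rotvec [ 0.0003  0.0005 -0.0005] per row [ 0.0003  0.0005 -0.0005]
```

The wrist measurement puts the bottle within 1 mm of the narrow stand's centreline. Centring along it and going down to about 8 mm above rest.

```bash
python3 -m creep '[[[15,0,0],[0,0,0]],[[14,0,0],[0,0,0]],[[0,0,30],[0,0,0]],[[0,0,35],[0,0,0]],[[0,0,32],[0,0,0]],[[0,0,18],[0,0,0]],[[0,0,9],[0,0,0]],[[0,0,5],[0,0,0]],[[0,0,0],[0,0,0]],[[0,0,0],[0,0,0]],[[0,0,0],[0,0,0]]]'
python3 - <<'E'
from meas import *
o=meas((.569,-.117),.039);go(o,.569,-.117,.0115,185.2)
E
```

```text
clock: 26.15
eef_pos: [0.571, -0.1183, 0.0205]
tool_rot: [-0.044, 0.999, 0.0, 0.001]
ft_force: [0.7, 0.4, -0.5]
grip_width: 0.0263
grasp_force: 59.2
26.15 [ 0.57104574 -0.11825224  0.02046419]
bottle y [-0.0197 -0.0006  0.0192] z top [-0.0657 -0.0652] x end [0.0455 0.0457] slope [ 0.009 -0.001]
plate y [-0.038  -0.0003  0.0381] x [0.065  0.0785 0.0833] slope [0.001 0.078]
yaw now -174.9 turn wz -6.285 then shift mm [1.9 1.4 9. ] tilt z [ 0.002  0.    -1.   ]
```

```bash
python3 -m creep '[[[1,0,2],[0,0,0]],[[1,0,2],[0,0,0]],[[0,0,1.5],[0,0,0]],[[0,0,1],[0,0,0]],[[0,0,0.5],[0,0,0]],[[0,0,0],[0,0,0]],[[0,0,0],[0,0,0]]]'
```

```text
clock: 27.08
eef_pos: [0.5686, -0.1183, 0.0128]
tool_rot: [-0.044, 0.999, 0.0, 0.0]
ft_force: [0.3, 0.7, -0.3]
grip_width: 0.0261
grasp_force: 59.2
```

```bash
python3 -m creep '[[[0,0,0.7],[0,0,0]],[[0,0,0],[0,0,0]],[[0,0,0],[0,0,0]]]'
```

```text
clock: 27.45
eef_pos: [0.5686, -0.1178, 0.0122]
tool_rot: [-0.045, 0.999, 0.001, 0.0]
ft_force: [-0.1, 1.9, 2.5]
grip_width: 0.0262
grasp_force: 59.3
```

```bash
python3 -m creep '[[[0,0,0.4],[0,0,0]],[[0,0,0],[0,0,0]],[[0,0,0],[0,0,0]]]'
```

```text
clock: 27.82
eef_pos: [0.5686, -0.1178, 0.012]
tool_rot: [-0.045, 0.999, 0.001, 0.0]
ft_force: [-1.9, 4.5, 5.2]
grip_width: 0.0261
grasp_force: 59.7
```

```bash
python3 -m creep '[[[0,0.6,0],[0,0,0]],[[0,0,0],[0,0,0]],[[0,0,0],[0,0,0]]]'
```

```text
clock: 28.2
eef_pos: [0.5686, -0.1178, 0.012]
tool_rot: [-0.044, 0.999, 0.0, 0.0]
ft_force: [-2.1, 3.2, 5.4]
grip_width: 0.0262
grasp_force: 59.7
```

Forces are small and it is bearing on the tyres, so I'll release in small steps.

```bash
python3 -m creep '[[[0,0.3,-0.3],[0,0,0]],[[0,0,0],[0,0,0]]]' 27.3;  python3 -m creep '[[[0,0,0],[0,0,0]],[[0,0,0],[0,0,0]]]' 30; python3 -m creep '[[[0,0,0],[0,0,0]],[[0,0,0],[0,0,0]]]' 35; python3 -m creep '[[[0,0,0],[0,0,0]],[[0,0,0],[0,0,0]],[[0,0,0],[0,0,0]],[[0,0,0],[0,0,0]],[[0,0,-10],[0,0,0]],[[0,0,-25],[0,0,0]],[[0,0,-45],[0,0,0]],[[0,0,-45],[0,0,0]],[[-20,0,-25],[0,0,0]],[[-20,0,0],[0,0,0]],[[0,0,0],[0,0,0]],[[0,0,0],[0,0,0]]]' 70
python3 - <<'E'
from w import *
o,p,W,ok=wrist("c10");print(o["clock"],o["eef_pos"])
Q=near(W,ok,(.569,-.117),.075,.064,.1);r=rect(Q);print("thin",len(Q),r,np.percentile(Q[:,2],98).round(4))
Q=near(W,ok,(.569,-.117),.115,.05,.0585);print("plates",rect(Q))
s=vision.camera("scene");Ws=world_map(s);k=s["z_map"]>0
for nm,c,z in (("thin",(.575,-.117),.064),("thick",(.55,.345),.066)):
    Q=near(Ws,k,c,.085,z,.1);print("scene",nm,len(Q),rect(Q),np.percentile(Q[:,2],98).round(4))
a=cv2.resize(s["image"][160:320,200:520],(800,400));b=cv2.resize(p["image"],(266,200));b=np.hstack([b,np.zeros((200,534,3),np.uint8)])
cv2.imwrite("pics/fin.png",np.vstack([a,b]))
E
```

```text
clock: 28.45
eef_pos: [0.5685, -0.1178, 0.0118]
tool_rot: [-0.044, 0.999, -0.0, 0.0]
ft_force: [-0.9, 1.6, 2.5]
grip_width: 0.0275
grasp_force: 16.0
clock: 28.7
eef_pos: [0.5684, -0.1179, 0.0116]
tool_rot: [-0.044, 0.999, -0.0, 0.0]
ft_force: [0.5, 0.0, 0.1]
grip_width: 0.0302
grasp_force: 0.0
clock: 28.95
eef_pos: [0.5684, -0.1175, 0.0118]
tool_rot: [-0.044, 0.999, 0.0, 0.0]
ft_force: [0.1, -1.0, -1.4]
grip_width: 0.0351
grasp_force: 0.0
clock: 30.45
eef_pos: [0.6072, -0.1138, 0.1616]
tool_rot: [-0.044, 0.999, 0.0, -0.001]
ft_force: [0.2, 0.3, -0.2]
grip_width: 0.07
grasp_force: 0.0
30.45 [ 0.60720653 -0.11383649  0.16160918]
thin 5132 [ 0.5791 -0.1176  0.1116  0.0286  5.5377] 0.0779
plates [ 0.5666 -0.1183  0.1571  0.0781  5.2139]
scene thin 652 [ 0.5817 -0.1168  0.1154  0.0276  4.8059] 0.077
scene thick 749 [ 0.5462  0.3385  0.115   0.0443 18.21  ] 0.0852
```

View pics/fin.png

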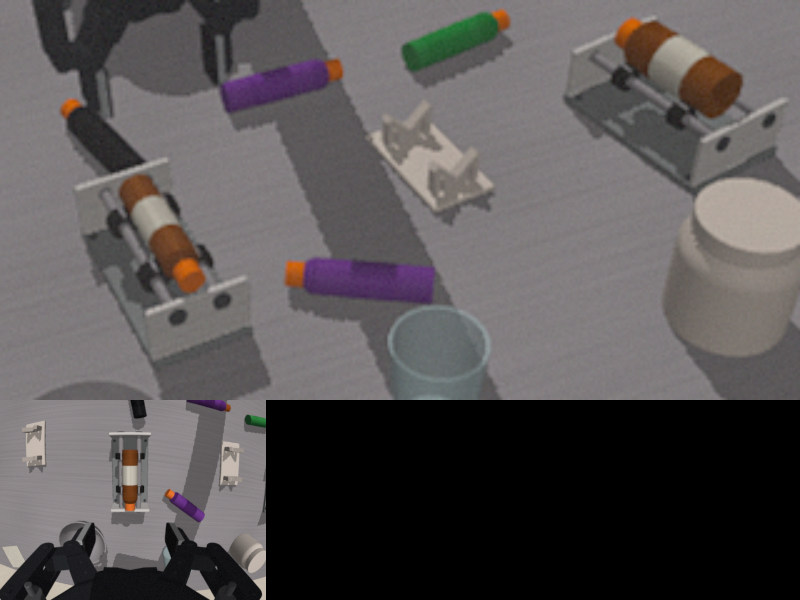

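The thin bottle is correct: origin within 2 mm of the stand's middle and axis 64 mm up. The scene fit suggests the thick one (675,65) may be slightly skewed, so I'll look at it from above.

```bash
python3 -m creep '[[[-1,20,0],[0,0,0]],[[-2,42,0],[0,0,0]],[[-2,42,0],[0,0,0]],[[-2,42,0],[0,0,0]],[[-2,42,0],[0,0,0]],[[-2,42,0],[0,0,0]],[[-2,42,0],[0,0,0]],[[-2,42,0],[0,0,0]],[[-2,42,0],[0,0,0]],[[-2,42,0],[0,0,0]],[[-2,42,0],[0,0,0]],[[-2,20,0],[0,0,0]]]' && python3 -m creep '[[[0,0,0],[0,0,0]],[[0,0,0],[0,0,0]],[[0,0,0],[0,0,0]]]'
python3 - <<'E'
from w import *
for i in range(2):
    o,p,W,ok=wrist(f"c11{i}");print(o["clock"],o["eef_pos"])
    for z in (.062,.068,.075):
        Q=near(W,ok,(.545,.345),.07,z,.1);print("thick",len(Q),rect(Q),np.percentile(Q[:,2],98).round(4))
    Q=near(W,ok,(.5505,.3455),.115,.05,.0585);print("plates",rect(Q))
E
```

```text
clock: 32.05
eef_pos: [0.5882, 0.3498, 0.1619]
tool_rot: [-0.046, 0.999, 0.0, -0.0]
ft_force: [-0.0, -0.8, -0.0]
grip_width: 0.0701
grasp_force: 0.0
clock: 32.42
eef_pos: [0.5903, 0.3451, 0.1625]
tool_rot: [-0.044, 0.999, 0.0, 0.0]
ft_force: [-0.1, 0.3, -0.2]
grip_width: 0.0703
grasp_force: 0.0
32.425 [0.59029235 0.34514819 0.16246317]
thick 8405 [ 0.5415  0.3437  0.1113  0.0448 12.105 ] 0.0863
thick 8310 [ 0.5415  0.3434  0.1112  0.0439 11.673 ] 0.0864
thick 7268 [ 0.5414  0.3435  0.1107  0.0398 11.2962] 0.0864
plates [ 0.5479  0.3449  0.1587  0.0978 11.8468]
32.475 [0.59043029 0.34510892 0.16251177]
thick 8414 [ 0.5414  0.3438  0.1112  0.0445 11.5606] 0.0863
thick 8309 [ 0.5416  0.3434  0.1112  0.0439 11.8585] 0.0863
thick 7255 [ 0.5413  0.3435  0.1107  0.0395 11.4218] 0.0864
plates [ 0.5477  0.345   0.1578  0.0979 11.9753]
```

Seen from above, the thick bottle lies parallel to the shafts (0.2° off), centred within 4 mm, axis 64.3 mm up. Handing in.

```bash
python3 -c "
from workcell import workorder
print(workorder.job_done())"
```

```text
the job is handed in; nothing more can be done
None
```

I laid the thin bottle on the narrow stand and the thick one on the wide stand, each within about 4 mm of its stand's middle by my measurements, with the bowl, beaker and tub untouched; I handed the job in at about 32 s and got no verdict back.

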